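# Fingertip trace of the tactile railway line

### The arm

A 7-joint arm with a two-finger parallel gripper is mounted at the origin on the work surface. World frame = base frame: x ahead of the robot, y to its left, z up, the work surface at z = 0. Lengths are in mm, angles in rad, forces in N, time in s.
With the tool pointing down it reaches from about 400 to 850 mm from the base axis. Payload 4.4 kg.
Tool frame: the origin (TCP) lies midway between the tips of the shut fingers; the grasp point (between the pads) lies 19 mm behind it (r.grip_point_offset is the distance from the TCP to the grasp point, in mm); z points along the fingers, y is the line along which they close (so a half turn about z gives the same grasp; the last joint's range is limited). The gripper opens to 94 mm and grips with 3 to 60 N. Pads are 16 mm wide; open, the fingers measure 119 mm over their backs; the gripper's body (75 mm by 177 mm) begins 78 mm behind the grasp point.
Start: joints at [1.161, 0.628, 0.038, 1.517, -0.027, 0.996, -0.02], TCP at [219.123, -611.967, 205.478] pointing down, gripper open.
Joint ranges: [-3.06, 3.06], [-0.37, 2.12], [-1.25, 1.32], [0.18, 2.47], [-1.1, 4.24], [0.23, 1.98], [-2.94, 2.94]. Speed limits (rad/s): [2.57, 2.57, 3.14, 3.14, 3.14, 3.14, 3.14].

### API

Orientations are given as [roll, pitch, yaw] about the fixed x, y, z axes, in that order (R = Rz(yaw) Ry(pitch) Rx(roll)).
In Python, from station import get_state, vision, job, r gives the robot as it stands.
- The arm moves only by the tool servo_tool, never from a script. Its argument "moves" is text: rows parted by semicolons, each of 4 numbers parted by spaces: the shift along the tool's x, y, z in m, then the turn about the tool's z in rad. A call has 1 to 20 rows; each row shifts and turns the commanded pose from where the row before left it, along the tool's axes as they then stand; what a row does not reach is not made up. A row lasts 1/10 s, in which the tool goes at most 50 mm and 8.59 degrees, less where a joint would pass 70% of its speed; a pose out of reach is approached as far as the arm can. A call is refused whole if a number of a shift passes 0.05 or a number of a turn 0.15, either way. A call with a gripper value outside its range is refused whole. "hand" is the closure in counts, from 0 (fully open) to 255 (shut), set as the call begins (left out, the last holds). The fingers move at their own pace and stop on an object; the grip force is fixed at half the most. Time passes only in rows, so rows that do not move let the fingers close. It gives the time, the measured TCP pose, the force, the opening and the grip force at its end, in the units of the state.
- get_state(): the state, without advancing time (a new reading comes with each control period).
- vision.read_camera(name): name is "scene" or "top" or "wrist"; returns (picture, depth): 480x640x3 uint8, red, green, blue; 480x640 float32, mm along the optical axis (not along the pixel's ray), 0 where there is no reading.
- vision.camera_info(name): a dict with "camera_matrix" (3x3 intrinsics, pixels), "R" (3x3) and "t" (3): a world point X has camera coordinates R X + t; the wrist camera has in their place "mount" (4x4, takes a point from camera to tool coordinates, whose origin is the TCP and whose axes are the flange's). Camera axes: x right, y down, z forward; pixel columns grow to the right and rows downward; lengths in mm; the calibration is good to about 2 mm. A picture is of the moment at which its call begins: read the wrist's pose just before it. camera_info takes no time and is no camera call.
- job.sign_off(): hands the job in; it is judged then, once.
The state is a dict: "time": time; "q": joint angles; "dq": joint speeds; "effort": joint torques, N m; "tool_pos": TCP position; "orientation": TCP orientation; "wrist_force": force on the tool from outside, world axes, zero at the start; "moment": the same for the moment, N m; "opening": opening from 0.0 (shut) to 1.0 (fully open); "finger_force": force on a finger pad.
Only numpy, scipy, OpenCV 4.12 (cv2) and the standard library are available. Lean on these libraries where they do the work, as an engineer would, in place of code of your own. Each camera call takes 0.05 s, during which the arm holds its last target. There are 200 camera calls.

### The job

Test the exhibit's touch line: with your fingertips, lightly touch the yellow pad beside the green disc, run the fingertips along the whole raised yellow line, round both bends, to the pad beside the red disc, so that each bar of it is felt in turn. Finish with the fingertips still resting lightly on that last pad, holding it pressed slightly down; never press hard, and leave the models and everything else standing where they are, without moving or picking up any of them.

Things in the scene. Friction and masses are not known exactly. Their poses are not given: they have to be found in the camera images.
- case: fixed grey metal case with a flat deck, 240 (its x) x 360 (its y) x 55 mm high, standing on the table; origin: centre of its underside, z up. A raised yellow N-shaped line runs over the deck: pad_a at (-50, 115) mm in the case's x, y; bends at (50, 50) and (-30, -40); pad_b at (50, -115). The line's flat top stands 69 mm above the table, 14 mm above the deck
- route (a joint): how far the whole yellow line (both pads and all six bars, one rigid piece) is pressed down, in m: 0 at rest (top 69 mm above the table), 0.010 at its stop. It is sprung: it starts to give at about 1 N and reaches its stop at about 5 N, and it never tilts. Its solids, as the rules name them: route_c0 is pad_a, route_c1 to route_c6 are bar1 to bar6, route_c7 is pad_b
- pad_a (a point): yellow round pad at one end of the line, 30 mm across, moves with the line; this point: centre of its flat top face (69 mm above the table at rest)
- pad_b (a point): yellow round pad at the other end of the line, 30 mm across, moves with the line; this point: centre of its flat top face (69 mm above the table at rest)
- bar1 (a point): yellow straight bar, part of the raised line, 14 mm wide, 60 mm long; this point: middle of its top face. It is bar 1 of 6 counted from pad_a
- bar2 (a point): yellow straight bar, part of the raised line, 14 mm wide, 60 mm long; this point: middle of its top face. It is bar 2 of 6 counted from pad_a
- bar3 (a point): yellow straight bar, part of the raised line, 14 mm wide, 60 mm long; this point: middle of its top face. It is bar 3 of 6 counted from pad_a
- bar4 (a point): yellow straight bar, part of the raised line, 14 mm wide, 60 mm long; this point: middle of its top face. It is bar 4 of 6 counted from pad_a
- bar5 (a point): yellow straight bar, part of the raised line, 14 mm wide, 55 mm long; this point: middle of its top face. It is bar 5 of 6 counted from pad_a
- bar6 (a point): yellow straight bar, part of the raised line, 14 mm wide, 55 mm long; this point: middle of its top face. It is bar 6 of 6 counted from pad_a
- green_disc: flat green disc, 28 mm across, 3 mm thick, fixed on the deck about 37 mm outwards of one end pad of the line; it marks the end where the stroke starts (pad_a or pad_b: it varies). Origin: centre of its underside
- red_disc: flat red disc, 28 mm across, 3 mm thick, fixed on the deck about 37 mm outwards of the other end pad; it marks the end where the stroke finishes. Origin: centre of its underside
- wagon: loose model rail wagon standing on the deck, 58 x 27 x 31 mm high, dark wood with a white roof; origin: centre of its underside. Leave alone
- hut: loose model signal hut standing on the deck, 36 x 38 x 33 mm high, pale wood with a dark brown roof; origin: centre of its underside. Leave alone
- tower: loose model water tower standing on the deck, blue, round, 32 mm across, 44 mm high; origin: centre of its underside. Leave alone
- mug: loose white mug on the table beyond the case, 76 mm across and 85 mm high, its handle to its +y; origin: centre of its underside. Leave alone
- jar: loose amber jar on the table beyond the case, 60 mm across and 90 mm high; origin: centre of its underside. Leave alone
- screwdriver: loose screwdriver lying on the table to the right of the case, under 35 mm high; origin near its middle, at the underside. Leave alone
- logbook: loose blue logbook lying on the table to the left of the case, 160 x 110 x 22 mm; origin: centre of its underside. Leave alone

How it is judged (in metres and radians):
On the way, in this order (a step that is already met when the one before it is completed fails the run):
1. a fingertip touches the pad beside the green disc (((horizontal distance between green_disc and pad_a below 0.08 m and contact force between the fingers and route_c0 above 0.3 N) or (horizontal distance between green_disc and pad_b below 0.08 m and contact force between the fingers and route_c7 above 0.3 N))), for 0.1 s.
2. the stroke has passed from what lies before onto bar 1 of the line (counted from the green end, the pad is bar 0) (((horizontal distance between green_disc and pad_a below 0.08 m and contact force between the fingers and route_c1 above 0.3 N and contact force between the fingers and route_c0 below 0.05 N) or (horizontal distance between green_disc and pad_b below 0.08 m and contact force between the fingers and route_c6 above 0.3 N and contact force between the fingers and route_c7 below 0.05 N))), for 0.04 s.
3. the stroke has passed from what lies before onto bar 2 of the line (counted from the green end, the pad is bar 0) (((horizontal distance between green_disc and pad_a below 0.08 m and contact force between the fingers and route_c2 above 0.3 N and contact force between the fingers and route_c1 below 0.05 N) or (horizontal distance between green_disc and pad_b below 0.08 m and contact force between the fingers and route_c5 above 0.3 N and contact force between the fingers and route_c6 below 0.05 N))), for 0.04 s.
4. the stroke has passed from what lies before onto bar 3 of the line (counted from the green end, the pad is bar 0) (((horizontal distance between green_disc and pad_a below 0.08 m and contact force between the fingers and route_c3 above 0.3 N and contact force between the fingers and route_c2 below 0.05 N) or (horizontal distance between green_disc and pad_b below 0.08 m and contact force between the fingers and route_c4 above 0.3 N and contact force between the fingers and route_c5 below 0.05 N))), for 0.04 s.
5. the stroke has passed from what lies before onto bar 4 of the line (counted from the green end, the pad is bar 0) (((horizontal distance between green_disc and pad_a below 0.08 m and contact force between the fingers and route_c4 above 0.3 N and contact force between the fingers and route_c3 below 0.05 N) or (horizontal distance between green_disc and pad_b below 0.08 m and contact force between the fingers and route_c3 above 0.3 N and contact force between the fingers and route_c4 below 0.05 N))), for 0.04 s.
6. the stroke has passed from what lies before onto bar 5 of the line (counted from the green end, the pad is bar 0) (((horizontal distance between green_disc and pad_a below 0.08 m and contact force between the fingers and route_c5 above 0.3 N and contact force between the fingers and route_c4 below 0.05 N) or (horizontal distance between green_disc and pad_b below 0.08 m and contact force between the fingers and route_c2 above 0.3 N and contact force between the fingers and route_c3 below 0.05 N))), for 0.04 s.
7. the stroke has passed from what lies before onto bar 6 of the line (counted from the green end, the pad is bar 0) (((horizontal distance between green_disc and pad_a below 0.08 m and contact force between the fingers and route_c6 above 0.3 N and contact force between the fingers and route_c5 below 0.05 N) or (horizontal distance between green_disc and pad_b below 0.08 m and contact force between the fingers and route_c1 above 0.3 N and contact force between the fingers and route_c2 below 0.05 N))), for 0.04 s.
8. the fingertip arrives on the pad beside the red disc (((horizontal distance between green_disc and pad_a below 0.08 m and contact force between the fingers and route_c7 above 0.3 N) or (horizontal distance between green_disc and pad_b below 0.08 m and contact force between the fingers and route_c0 above 0.3 N))), for 0.2 s.
At the end, for the whole second after the job is handed in: The fingers rest on the pad beside the red disc with 0.3 to 12 N, the line is pressed down by more than 0.8 mm, and each loose thing is within 12 mm of where it started (((horizontal distance between green_disc and pad_a below 0.08 m and contact force between the fingers and route_c7 between 0.3 and 12 N) or (horizontal distance between green_disc and pad_b below 0.08 m and contact force between the fingers and route_c0 between 0.3 and 12 N)) and value of joint route above 0.0008 m and distance of each of wagon, hut, tower, mug, jar, screwdriver, logbook from where it was at the start of the episode below 0.012 m); the arm keeps its last pose, push and grip.
It fails at once if the fingers press the line or the case with more than 18 N (contact force between the fingers and case above 18 N).
It fails at once if a model on the deck (wagon, hut, tower) is moved, lifted or carried more than 12 mm from its place (distance of any of wagon, hut, tower from where it was at the start of the episode above 0.012 m).
It fails at once if the mug, jar, screwdriver or logbook is moved, lifted or carried more than 12 mm from its place (distance of any of mug, jar, screwdriver, logbook from where it was at the start of the episode above 0.012 m).
It also fails if it takes over 51 s, if anything falls off the work surface, if the arm or the gripper's body presses on something with over 40 N, if the wrist force passes 120 N, or if a joint passes its speed limit or range.

## Working session

There is one attempt and no reset: what is moved stays moved. The work goes in short steps, Python scripts to look and compute and a tool call to move; the robot and the scene stay as the last step left them, time stands still between calls to the robot, and variables do not carry over. Pictures are saved under pics/ and viewed, at most 10 in all, crops included, and the job is handed in when it is done.

Besides the shell and the picture viewer there is one more tool, called by a JSON object that holds its "fn" and its "kwargs". servo_tool: Moves the arm, as the interface text tells. Its arguments: {"type":"object","properties":{"moves":{"type":"string"},"hand":{"type":"number"}},"required":["moves"]}

```bash
ls; mkdir -p pics; python3 - <<'E'
from station import get_state, vision, job, r
import cv2
s=get_state(); print({k:s[k] for k in('time','tool_pos','orientation','wrist_force','opening')})
for n in('top','scene'):
    p,d=vision.read_camera(n); cv2.imwrite(f'pics/{n}0.png',p[:,:,::-1]); i=vision.camera_info(n); print(n,i)
E
```

```text
pics
{'time': 0.0, 'tool_pos': array([ 218.86454599, -611.33795504,  204.58475145]), 'orientation': array([-3.13973810e+00,  5.16212008e-05,  3.43751215e-01]), 'wrist_force': array([-0.8591929 ,  0.01364746,  0.29873931]), 'opening': 1.0019327057713563}
top {'camera_matrix': array([[440.11065141,   0.        , 317.78839048],
       [  0.        , 440.11065141, 238.368547  ],
       [  0.        ,   0.        ,   1.        ]]), 'R': array([[-0.00434083, -0.9999213 ,  0.0117707 ],
       [-0.98163265,  0.00201576, -0.19077023],
       [ 0.19073149, -0.0123826 , -0.98156414]]), 't': array([ 60.87692888, 628.34132428, 792.74953938])}
scene {'camera_matrix': array([[514.45534365,   0.        , 316.34064737],
       [  0.        , 514.45534365, 240.02540068],
       [  0.        ,   0.        ,   1.        ]]), 'R': array([[-0.38420518,  0.92310657,  0.01614451],
       [ 0.61680109,  0.26965128, -0.73948942],
       [-0.68698092, -0.27415772, -0.67297456]]), 't': array([ 179.98129905, -350.23209216, 1593.61307018])}
```

View pics/top0.png

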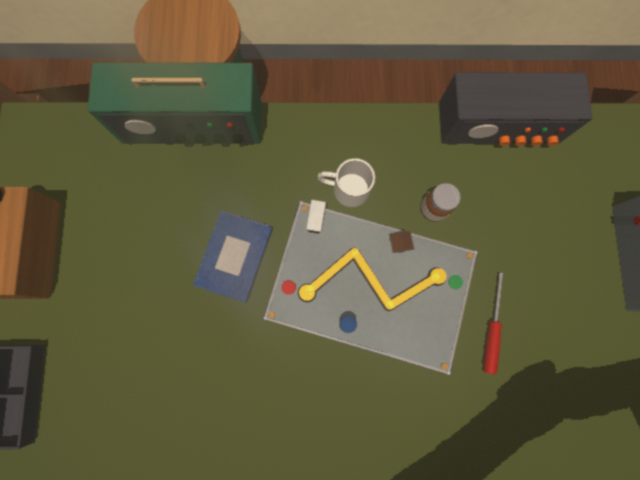

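View pics/scene0.png

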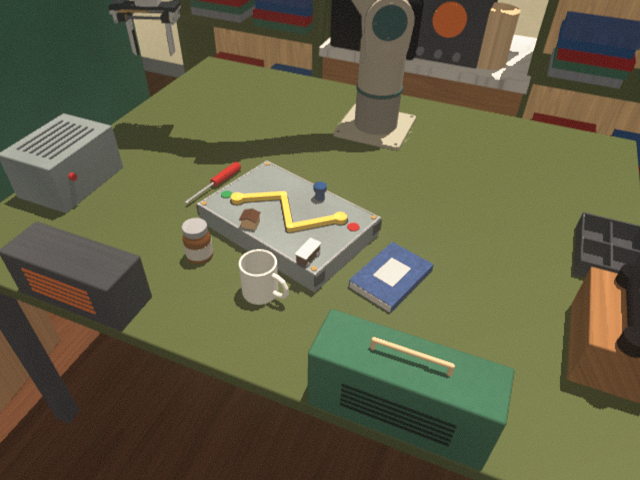

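Green is at (456,282) beside the right pad (438,276). Red is at (289,287) beside the left pad (307,293). The bends are at (390,303) and (355,253). The longer outer leg is on the left, so the left pad is pad_a and the stroke runs pad_b to pad_a.

```bash
cat > h.py <<'E'
from station import get_state, vision, job, r
import cv2, numpy as np
from scipy.optimize import least_squares
P=np.array([[-50,115],[50,50],[-30,-40],[50,-115.]])
def w(pts,c,z):
    i=vision.camera_info(c);K,R,t=i['camera_matrix'],i['R'],i['t']
    ray=np.c_[pts,np.ones(len(pts))]@np.linalg.inv(K).T@R; o=-R.T@t
    return (o+ray*((z-o[2])/ray[:,2:]))[:,:2]
def place(v,p=P):
    c,s=np.cos(v[2]),np.sin(v[2]); return p@np.array([[c,s],[-s,c]])+v[:2]
def dist(X,L):
    D=[]
    for a,b in zip(L[:-1],L[1:]):
        u=np.clip((X-a)@(b-a)/((b-a)@(b-a)),0,1)[:,None]; D.append(np.linalg.norm(X-a-u*(b-a),axis=1))
    return np.min(D,0)
E
python3 - <<'E'
from h import *
for c,box in(('top',(250,200,480,370)),('scene',(200,160,380,270))):
    p=cv2.cvtColor(cv2.imread(f'pics/{c}0.png'),cv2.COLOR_BGR2HSV)
    m=cv2.inRange(p,(18,150,130),(35,255,255)); x0,y0,x1,y1=box
    n=np.zeros_like(m); n[y0:y1,x0:x1]=m[y0:y1,x0:x1]
    ys,xs=np.nonzero(n); X=w(np.c_[xs,ys].astype(float),c,69)
    y=least_squares(lambda v:dist(X,place(v)),[*X.mean(0),-.2],loss='soft_l1',f_scale=5)
    y2=least_squares(lambda v:dist(X,place(v)),[*X.mean(0),2.94],loss='soft_l1',f_scale=5)
    print(c,len(X),y.x,y.cost,y2.cost); print(place(y.x).round(1))
v={}
print('top px->z=85 models: wagon,hut,tower',w(np.array([[316,216],[402,241],[348,323.]]),'top',88).round())
_,d=vision.read_camera('top'); i=vision.camera_info('top')
for u,vv in((438,276),(307,293),(330,310)):
    z=np.median(d[vv-1:vv+2,u-1:u+2]); X=i['R'].T@(z*np.linalg.inv(i['camera_matrix'])@[u,vv,1]-i['t']); print(X.round(1))
E
```

```text
top 1765 [ 5.39057440e+02 -4.34892564e+01 -2.77257001e-01] 20179.42088441241 33347.58395529844
[[ 522.4   80.8]
 [ 600.8   -9.1]
 [ 499.3  -73.8]
 [ 555.7 -167.8]]
scene 402 [ 5.54092352e+02 -4.28884799e+01 -2.73994893e-01] 4597.67086240977 6734.479429532454
[[ 537.1   81.4]
 [ 615.8   -8.3]
 [ 514.4  -73.3]
 [ 571.1 -167.1]]
top px->z=85 models: wagon,hut,tower [[666.  62.]
 [618. -99.]
 [467.   5.]]
[ 553.8 -168.2   69. ]
[522.6  79.6  69.9]
[491.5  36.3  55.2]
```

{"fn": "servo_tool", "kwargs": {"moves": "0.026 -0.017 0 0;0.026 -0.017 0 0;0.026 -0.017 0 0;0.026 -0.017 0 0;0.026 -0.017 0 0;0.026 -0.017 0 0;0.026 -0.017 0 0;0.026 -0.017 0 0;0.026 -0.017 0 0;0.026 -0.017 0 0;0.026 -0.017 0 0;0.026 -0.017 0 0;0.026 -0.017 0 0;0.026 -0.017 0 0;0.026 -0.017 0 0;0.026 -0.017 0 0;0.026 -0.017 0 0;0.025 -0.0155 0 0;0 0 0 0;0 0 0 0", "hand": 255}}

```text
time: 2.15
tool_pos: [556.0, -167.5, 205.1]
orientation: [-3.141, 0.001, 0.345]
wrist_force: [0.3, -1.1, 1.3]
opening: 0.003
finger_force: 0.0
```

```bash
python3 - <<'E'
from h import *
s=get_state(); print({k:s[k] for k in('time','tool_pos','orientation','wrist_force','opening')})
p,d=vision.read_camera('wrist'); cv2.imwrite('pics/w1.png',p[:,:,::-1]); np.save('w1.npy',d); print(vision.camera_info('wrist'))
E
```

```text
{'time': 2.15, 'tool_pos': array([ 555.9610178 , -167.4678943 ,  205.10542883]), 'orientation': array([-3.14137705e+00,  9.72197914e-04,  3.45272567e-01]), 'wrist_force': array([ 0.30539012, -1.0633303 ,  1.34618663]), 'opening': 0.0028074471975132074}
{'camera_matrix': array([[372.44509492,   0.        , 318.17560122],
       [  0.        , 372.44509492, 240.24463948],
       [  0.        ,   0.        ,   1.        ]]), 'mount': array([[-9.12224695e-04, -9.59331251e-01, -2.82281276e-01,
         8.29297056e+01],
       [ 9.99999427e-01, -7.17129630e-04, -7.94453360e-04,
         4.11278143e-01],
       [ 5.59711669e-04, -2.82281839e-01,  9.59331356e-01,
        -1.79421818e+02],
       [ 0.00000000e+00,  0.00000000e+00,  0.00000000e+00,
         1.00000000e+00]])}
```

View pics/w1.png

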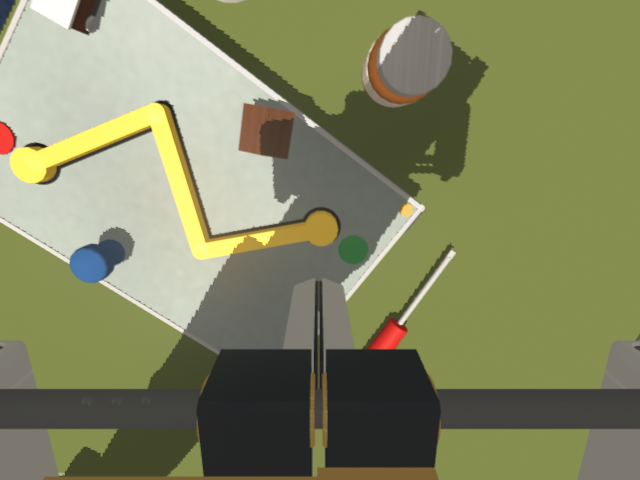

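The wrist view shows the whole line: pad_b at (321,228), bends at (203,250) and (157,112), pad_a at (33,163), green disc at (353,250) and red disc at (3,138).

```bash
python3 - <<'E'
from h import *
from scipy.spatial.transform import Rotation as Ro
T=np.eye(4);T[:3,:3]=Ro.from_euler('xyz',[-3.14138,.00097,.34527]).as_matrix();T[:3,3]=[555.96,-167.47,205.1]
i=vision.camera_info('wrist'); M=T@i['mount']; K=i['camera_matrix']
def ww(p,z):
    ray=np.c_[p,np.ones(len(p))]@np.linalg.inv(K).T@M[:3,:3].T; o=M[:3,3]; return (o+ray*((z-o[2])/ray[:,2:]))[:,:2]
q=np.array([[33,163],[157,112],[203,250],[321,228.]]); X=ww(q,69); print(X.round(1))
y=least_squares(lambda v:(place(v)-X).ravel(),[539,-43,-.277]); print(y.x,y.fun.round(1))
m=cv2.inRange(cv2.cvtColor(cv2.imread('pics/w1.png'),cv2.COLOR_BGR2HSV),(18,150,80),(35,255,255)); m[290:]=0; m[:,345:]=0
ys,xs=np.nonzero(m); X=ww(np.c_[xs,ys].astype(float),69)
f=least_squares(lambda v:dist(X,place(v)),y.x,loss='soft_l1',f_scale=5); print(f.x)
print(place(f.x).round(1)); d=np.load('w1.npy')
for u,v in((321,228),(33,163)):
    print((M@[*(d[v,u]*np.linalg.inv(K)@[u,v,1]),1]).round(1))
E
```

```text
[[ 529.5   75.1]
 [ 603.8  -13.1]
 [ 503.4  -77.5]
 [ 557.9 -169.5]]
[ 5.43133293e+02 -4.72332277e+01 -2.90558532e-01] [-1.3  2.1  1.5 -0.5 -0.5  0.6  0.2 -2.2]
[ 5.44536491e+02 -5.55184696e+01 -2.46610290e-01]
[[ 524.1   68.2]
 [ 605.2  -19.2]
 [ 505.7  -87. ]
 [ 565.  -179.2]]
[ 557.9 -169.5   69.     1. ]
[529.2  75.7  68.1   1. ]
```

{"fn": "servo_tool", "kwargs": {"moves": "0.0005 0.0015 0.03 0;0 0 0.03 0;0 0 0.03 0;0 0 0.03 0;0 0 0.01 0;0 0 0.002 0;0 0 0.002 0;0 0 0.001 0;0 0 0.001 0;0 0 0 0;0 0 0 0;0 0 0 0"}}

```text
time: 3.4
tool_pos: [557.3, -169.1, 69.8]
orientation: [3.141, -0.0, 0.344]
wrist_force: [0.0, 0.7, 0.7]
opening: 0.007
finger_force: 0.0
```

{"fn": "servo_tool", "kwargs": {"moves": "0 0 0.001 0;0 0 0.001 0;0 0 0.001 0;0 0 0.001 0;0 0 0.001 0;0 0 0 0;0 0 0 0;0 0 0 0"}}

```text
time: 4.2
tool_pos: [557.3, -169.1, 64.6]
orientation: [3.141, -0.0, 0.344]
wrist_force: [1.3, -0.2, 2.8]
opening: 0.005
finger_force: 1.4
```

```bash
python3 - <<'E'
from h import *
s=get_state(); print(s['time'],s['tool_pos'],s['wrist_force'],s['moment'])
p,d=vision.read_camera('wrist'); cv2.imwrite('pics/w2.png',p[:,:,::-1])
E
```

```text
4.2 [ 557.33062234 -169.13390531   64.59292658] [ 1.2517452  -0.15406079  2.79462121] [ 0.00968966 -0.09149203 -0.02613964]
```

View pics/w2.png

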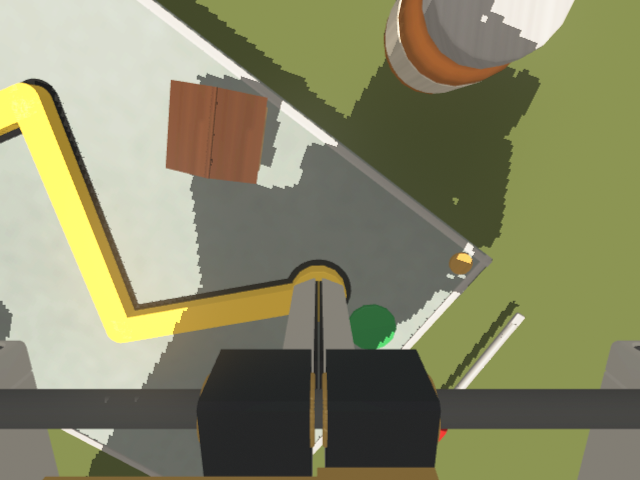

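The fingertips rest on the pad at about 2.8 N. Bend 2 is now at (122,324) and bend 1 at (28,102).

```bash
cat >> h.py <<'E'
from scipy.spatial.transform import Rotation as Ro
def ww(p):  # pixels on the pressed line -> world xy and shift in tool axes
    s=get_state(); T=np.eye(4);T[:3,:3]=Ro.from_euler('xyz',s['orientation']).as_matrix();T[:3,3]=s['tool_pos']
    i=vision.camera_info('wrist'); M=T@i['mount']; p=np.array(p,float)
    ray=np.c_[p,np.ones(len(p))]@np.linalg.inv(i['camera_matrix']).T@M[:3,:3].T
    X=M[:3,3]+ray*((T[2,3]-M[2,3])/ray[:,2:])
    return np.c_[X[:,:2],((X-T[:3,3])@T[:3,:3])].round(1)
E
python3 -c "
from h import *
print(ww([[122,324],[28,102],[318,285]]))"
```

```text
[[ 5.061e+02 -7.570e+01 -1.670e+01 -1.053e+02 -0.000e+00]
 [ 6.031e+02 -1.350e+01  9.550e+01 -1.311e+02  0.000e+00]
 [ 5.629e+02 -1.673e+02  5.800e+00  1.000e-01  0.000e+00]]
```

{"fn": "servo_tool", "kwargs": {"moves": "-0.0009 -0.0053 0 0;-0.0009 -0.0053 0 0;-0.0009 -0.0053 0 0;-0.0009 -0.0053 0 0;-0.0009 -0.0053 0 0;-0.0009 -0.0053 0 0;-0.0009 -0.0053 0 0;-0.0009 -0.0053 0 0;-0.0009 -0.0053 0 0;-0.0009 -0.0053 0 0;-0.0009 -0.0053 0 0;-0.0009 -0.0053 0 0;-0.0009 -0.0053 0 0;-0.0009 -0.0053 0 0;-0.0009 -0.0053 0 0;-0.0009 -0.0053 0 0;-0.0009 -0.0053 0 0;-0.0009 -0.0053 0 0;-0.0009 -0.0053 0 0;-0.0009 -0.0053 0 0"}}

```text
time: 6.25
tool_pos: [504.2, -75.0, 64.5]
orientation: [-3.142, 0.0, 0.344]
wrist_force: [0.9, -2.1, 2.5]
opening: 0.005
finger_force: 1.5
```

```bash
python3 - <<'E'
from h import *
s=get_state(); print(s['time'],s['tool_pos'],s['wrist_force'],s['finger_force'])
p,d=vision.read_camera('wrist'); cv2.imwrite('pics/w3.png',p[:,:,::-1])
E
```

```text
6.25 [504.2183865  -75.00088837  64.48612206] [ 0.86634781 -2.064381    2.49664035] 1.4667421749982168
```

View pics/w3.png

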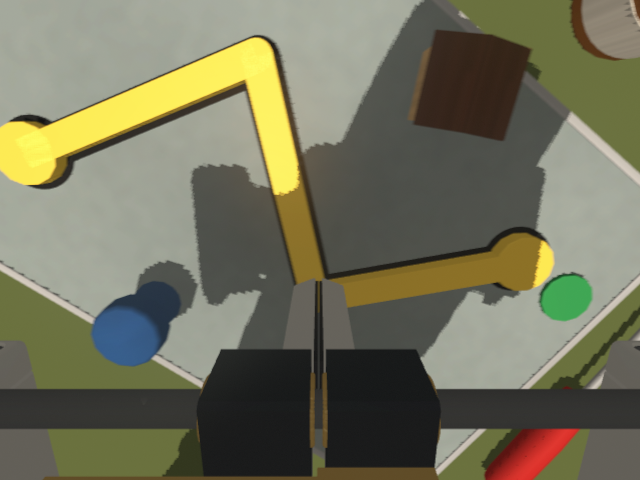

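The tips sit at bend 2. Bend 1 is at (260,58) and pad_a at (27,152).

```bash
python3 -c "
from h import *
print(ww([[260,58],[27,152]]))"
```

```text
[[ 6.020e+02 -1.190e+01  1.135e+02 -2.520e+01 -0.000e+00]
 [ 5.266e+02  7.930e+01  7.340e+01 -1.365e+02  1.000e-01]]
```

{"fn": "servo_tool", "kwargs": {"moves": "0.0057 -0.0013 0 0;0.0057 -0.0013 0 0;0.0057 -0.0013 0 0;0.0057 -0.0013 0 0;0.0057 -0.0013 0 0;0.0057 -0.0013 0 0;0.0057 -0.0013 0 0;0.0057 -0.0013 0 0;0.0057 -0.0013 0 0;0.0057 -0.0013 0 0;0.0057 -0.0013 0 0;0.0057 -0.0013 0 0;0.0057 -0.0013 0 0;0.0057 -0.0013 0 0;0.0057 -0.0013 0 0;0.0057 -0.0013 0 0;0.0057 -0.0013 0 0;0.0057 -0.0013 0 0;0.0057 -0.0013 0 0;0.0057 -0.0013 0 0"}}

```text
time: 8.3
tool_pos: [603.4, -12.3, 64.5]
orientation: [3.142, -0.0, 0.344]
wrist_force: [-2.7, -2.0, 3.6]
opening: 0.004
finger_force: 1.5
```

```bash
python3 - <<'E'
from h import *
s=get_state(); print(s['time'],s['tool_pos'],s['wrist_force'],s['finger_force'])
p,d=vision.read_camera('wrist'); cv2.imwrite('pics/w4.png',p[:,:,::-1])
E
```

```text
8.3 [603.44918538 -12.25027658  64.50201458] [-2.70922314 -1.96453382  3.59512633] 1.4705024471277284
```

View pics/w4.png

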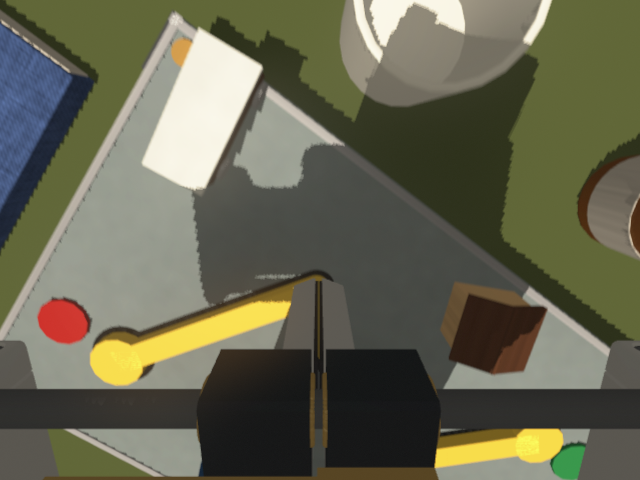

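Tips are at bend 1; pad_a is at (118,361) beside the red disc (63,320). The line is unobstructed.

{"fn": "servo_tool", "kwargs": {"moves": "-0.0021 -0.0056 0 0;-0.0021 -0.0056 0 0;-0.0021 -0.0056 0 0;-0.0021 -0.0056 0 0;-0.0021 -0.0056 0 0;-0.0021 -0.0056 0 0;-0.0021 -0.0056 0 0;-0.0021 -0.0056 0 0;-0.0021 -0.0056 0 0;-0.0021 -0.0056 0 0;-0.0021 -0.0056 0 0;-0.0021 -0.0056 0 0;-0.0021 -0.0056 0 0;-0.0021 -0.0056 0 0;-0.0021 -0.0056 0 0;-0.0021 -0.0056 0 0;-0.0021 -0.0056 0 0;-0.0021 -0.0056 0 0;-0.0021 -0.0056 0 0;-0.0021 -0.0056 0 0"}}

```text
time: 10.35
tool_pos: [525.4, 79.2, 64.5]
orientation: [3.142, -0.0, 0.344]
wrist_force: [0.2, -1.7, 2.6]
opening: 0.008
finger_force: 1.5
```

{"fn": "servo_tool", "kwargs": {"moves": "0 0 0 0;0 0 0 0;0 0 0 0;0 0 0 0;0 0 0 0"}}

```text
time: 10.85
tool_pos: [525.4, 79.0, 64.4]
orientation: [-3.141, 0.001, 0.344]
wrist_force: [-0.8, 2.4, 2.7]
opening: 0.003
finger_force: 1.5
```

```bash
python3 - <<'E'
from h import *
p,d=vision.read_camera('wrist'); cv2.imwrite('pics/w5.png',p[:,:,::-1])
E
```

```text
(no output)
```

View pics/w5.png

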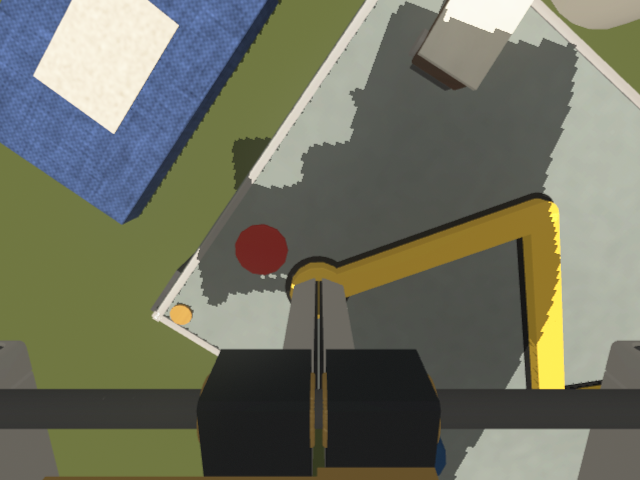

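The tips (318,285) rest on the pad beside the red disc (262,249). They press with about 2.7 N and the line is about 4.5 mm down, so I'm handing in.

```bash
python3 -c "
from h import *
print(job.sign_off())"
```

```text
the job is handed in; nothing more can be done
None
```

The fingertips ran the whole line from the green-disc pad, round both bends, to the red-disc pad and were still resting on it at about 2.7 N (line about 4.5 mm down) at hand-in; the path stayed clear of the models and I saw nothing moved, but the sign-off returned no verdict.

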